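Close a screened test case and latch its board tray

ROBOT

A 6-joint arm with a two-finger parallel gripper is mounted at the origin on the work surface. World frame = base frame: x ahead of the robot, y to its left, z up, the work surface at z = 0. Lengths are in mm, angles in degrees, forces in N, time in s.
With the tool pointing down it reaches from about 225 to 875 mm from the base axis. Payload 3.4 kg.
Tool frame: the origin (TCP) lies at the very end of the fingers, on their centre line; the grasp point (between the pads) lies 19 mm behind it; z points along the fingers, x is the direction in which the jaws open and shut, and the axes are right-handed (so a half turn about z gives the same grasp; the last joint's range is limited). The gripper opens to 85 mm and grips with 20 to 120 N. Pads are 22 mm wide; open, the fingers measure 114 mm over their backs; the gripper's body (76 mm by 85 mm) begins 54 mm behind the grasp point. The pads swing forward as they close: fully open they stand 13 mm farther back than shut.
Start: joints at [64.687, 15.808, 86.224, -0, 77.962, -6.933], TCP at [181.33, 545.694, 231.328] pointing down, gripper open.
Joint ranges: [-165.64, 165.64], [-43.16, 119.46], [12.63, 154.43], [-67.54, 247.53], [6.08, 155.33], [-154.97, 154.97]. Speed limits (degrees/s): [147.25, 147.25, 180, 180, 180, 180].

INTERFACE

Orientations are given as [roll, pitch, yaw] about the fixed x, y, z axes, in that order (R = Rz(yaw) Ry(pitch) Rx(roll)).
In Python, from bench import env, vision gives the robot as it stands. The module is installed in compiled form; this text tells all that it offers.
- The arm moves only by the tool jog_arm, never from a script. Its argument "steps" is a list of rows, each an object with "dp": the shift along the tool's x, y, z in mm, a list of three; "yaw": the turn about the tool's z in rad; "jaw": the finger opening in mm, from 0 to 85.4. A call has 1 to 20 rows; each row is the pose to reach, as a shift and turn from the pose commanded when the call began, along the tool's axes at that moment; what a row does not reach only later rows make up. A row lasts 1/10 s, in which the tool goes at most 50 mm and 8.59 degrees, less where a joint would pass 70% of its speed; a pose out of reach is approached as far as the arm can. A call with a gripper value outside its range is refused whole. The fingers move at their own pace and stop on an object; the grip force is fixed at half the most. Time passes only in rows, so rows that repeat a pose let the fingers close. It gives the time, the measured TCP pose, the force and the opening at its end, in the units of the state.
- env.read_state(): the state, without advancing time (a new reading comes with each control period).
- vision.camera(name): name is "scene" or "side" or "wrist"; returns a dict with "image" (384x512x3 uint8, blue, green, red), "fx", "fy", "cx", "cy" (pixels), "pose" (4x4, takes a point from camera to world coordinates). Camera axes: x right, y up, looking along -z (the intrinsics and any distortion apply to the point x, -y, -z); pixel columns grow to the right and rows downward; lengths in mm; the calibration is good to about 2 mm. A picture is of the moment at which its call begins. There is no depth.
- env.close_job(): hands the job in, once; it reports no verdict.
The state is a dict: "t": time; "q": joint angles; "joint_vel": joint speeds; "effort": joint torques, N m; "tcp_pos": TCP position; "tool_rot": TCP orientation; "wrist_force": force on the tool from outside, world axes, zero at the start; "wrist_torque": the same for the moment, N m; "finger_gap": finger opening in mm.
Only numpy, scipy, OpenCV 4.12 (cv2) and the standard library are available. Lean on these libraries where they do the work, as an engineer would, in place of code of your own. Each camera call takes 0.05 s, during which the arm holds its last target. There are 200 camera calls.

TASK

Close up the black screened test case for a measurement: push the board tray in by its front until it meets the gasket, hook the draw latch's loop over the keeper on top of the tray front, then press the lever down flat until it has gone over center and holds the tray clamped. Leave the meter, the parts tray and the screwdriver where they are.

Things in the scene. Friction and masses are not known exactly. Their poses are not given: they have to be found in the camera images.
- case: Black steel test case, fixed on the bench: a sleeve 180 deep (x), 200 wide (y), flat top 128 above the bench. Origin: centre of its underside. x points from the open front to the back (the tray opens to -x), y to its left, z up. Front plane at x = -90. A bright metal draw latch stands at the middle of the top's front edge; all its parts swing in the case's x-z plane at y = 0.
- tray (a joint): How far the board tray is out (m): 0 hard shut. At 0.003 it meets a springy gasket (16 N per mm): pushed further and let go it comes back to about 0.003; only the closed latch holds it under 0.0015. Slides with about 2.5 N friction, stays where left.
- tray_front (a point): Middle of the outer face of the tray's front, a black plate 20 thick (x), 200 wide (y), from 10 to 128 above the bench. Moves with the tray. Behind it the open tray carries a circuit board, all below 50 above the bench.
- tray_handle (a point): Middle of the bow handle on the tray front: dark round bar 11 thick, 100 long along y, centre line 35 in front of the plate, 83 above the bench. Moves with the tray; pushing on it pushes the tray in.
- keeper_seat (a point): Keeper (hook) on top of the tray front, bright metal, 18 wide; moves with the tray. This point: centre of the crossbar when hooked, 2.5 above the flat seat (9 above the tray front's top), in the corner under the lip. The seat runs on to 12 in front (-x). The lip, behind the seat, leans 25 degrees to -x; its tip is 6.5 above this point, level with it in x. Axes as the case's.
- keeper_entry (a point): 6 in front (-x) of keeper_seat, same height: lowered here, the crossbar clears the lip (5 to 9 in front is good) and lies on the seat; a pull to +x then slides it back under the lip, which holds it.
- lever_pivot (a point): Axis (along y) of the latch lever in its ears on the case's top: 22 behind the front plane, 17.5 above the top. Fixed to the case.
- lever (a joint): Lever angle (rad): 0 flat, pointing to +x over the case (closed stop); grows as its end is raised and swung towards the keeper (pi/2 upright, limit 2.4). Stays where left (0.03 N m). With the loop hooked it is slack down to about 1.0, then takes 2 to 4 N near its end, most near 0.75; below about 0.15 it is over center and the pull holds it flat.
- lever_end (a point): On the upper face of the lever near its end, 60 from the pivot. The lever is a pressed channel 22 wide, 69 long from its pivot; when flat its upper face lies 8 above the pivot, rising to 11 at the end.
- loop_pivot (a point): Axis (along y) by which the loop hangs on the lever, 14 from the lever's pivot, in the direction (lever - 0.07 rad) above the case's +x.
- loop (a joint): Angle of the loop to the lever (rad): 0 in the closed latch; grows as the loop swings up and back, to a stop at 2.98 where it lies along the lever's upper face, as at the start. Direction from loop pivot to crossbar: 3.25 + lever - loop rad above the case's +x (pi = towards the keeper). Swings freely and falls by its weight.
- loop_bar (a point): Middle of the crosspin (crossbar) at the free end of the latch loop: bright round pin 5 thick, 40 long along y, 46.5 from loop_pivot. The loop is two steel straps 3 thick, 7 high, 30 apart over their outsides and 24 clear between (they straddle lever and keeper), joined by this pin, whose round ends stand 5 out on each side: gripped by its two ends it can be carried, as the pin turns freely in the straps and the lever follows.
- meter: Handheld meter with a yellow body and black face, 165 x 82 x 34, lying loose on the bench to one side of the case. Origin: centre of its underside. Not to be moved.
- parts_tray: Grey open parts tray with four compartments, 130 x 90 x 32, loose on the bench to the other side. Origin: centre of its underside. Not to be moved.
- driver: Screwdriver with a black handle, 190 long, lying loose on the bench to the right of the case. Not to be moved.

How it is judged (in metres and radians):
On the way, in this order (a step that is already met when the one before it is completed fails the run):
1. the tray is pushed in, up to its gasket (less than 8 mm out) (value of joint tray below 0.008 m), for 0.2 s.
2. the loop's crossbar lies down on the keeper seat, on the side that the lip catches, with the lever still raised (x of loop_bar in the frame of keeper_seat between -0.011 and 0.003 m and z of loop_bar in the frame of keeper_seat between -0.003 and 0.004 m and value of joint lever above 0.3 rad), for 0.2 s.
At the end, for the whole second after the job is handed in: The tray is drawn onto its gasket (less than 1.5 mm out), the loop's crossbar lies in the keeper under the lip (within 3 mm of its seat), and the lever lies flat (less than 0.05 rad) and still, let go (value of joint tray below 0.0015 m and value of joint lever below 0.05 rad and x of loop_bar in the frame of keeper_seat between -0.003 and 0.003 m and z of loop_bar in the frame of keeper_seat between -0.003 and 0.003 m and velocity of joint lever between -0.05 and 0.05 rad/s); the robot touches nothing.
It fails at once if the meter is moved more than 25 mm (distance of meter from where it was at the start of the episode above 0.025 m).
It fails at once if the parts tray is moved more than 25 mm (distance of parts_tray from where it was at the start of the episode above 0.025 m).
It fails at once if the screwdriver is moved more than 25 mm (distance of driver from where it was at the start of the episode above 0.025 m).
It also fails if it takes over 58 s, if anything falls off the work surface, if the arm or the gripper's body presses on something with over 40 N, if the wrist force passes 120 N, or if a joint passes its speed limit or range.

## Working session

There is one attempt and no reset: what is moved stays moved. The work goes in short steps, Python scripts to look and compute and a tool call to move; the robot and the scene stay as the last step left them, time stands still between calls to the robot, and variables do not carry over. Pictures are saved under pics/ and viewed, about 8 in all and at most 12, crops included, and the job is handed in when it is done.

Besides the shell and the picture viewer there is one more tool, called after "Call:" by a JSON object that holds its "name" and its "arguments", one argument or row to a line. jog_arm: Moves the arm, as the interface text tells. Its arguments: {"type":"object","properties":{"steps":{"type":"array"}},"required":["steps"]}

```bash
mkdir -p pics
cat > h.py <<'E'
import numpy as np, cv2
from bench import env, vision
def snap(n,f,crop=None,scale=1):
    c=vision.camera(n); im=c["image"]
    np.savez('pics/'+f+'.npz',**{k:np.array(v) for k,v in c.items()})
    if crop: x0,y0,x1,y1=crop; im=im[y0:y1,x0:x1]
    if scale!=1: im=cv2.resize(im,None,fx=scale,fy=scale,interpolation=cv2.INTER_CUBIC)
    cv2.imwrite('pics/'+f+'.png',im); return c
def load(f): return dict(np.load('pics/'+f+'.npz',allow_pickle=True))
def ray(c,u,v):
    d=np.array([(u-c["cx"])/c["fx"],-(v-c["cy"])/c["fy"],-1.]); P=c["pose"]
    d=P[:3,:3]@d; return P[:3,3],d/np.linalg.norm(d)
def onz(c,u,v,z):
    o,d=ray(c,u,v); return o+d*(z-o[2])/d[2]
def proj(c,p):
    q=np.linalg.inv(c["pose"])@np.append(p,1); return np.array([c["cx"]+c["fx"]*q[0]/-q[2], c["cy"]-c["fy"]*q[1]/-q[2]])
def tri(c1,p1,c2,p2):
    o1,d1=ray(c1,*p1);o2,d2=ray(c2,*p2)
    t=np.linalg.lstsq(np.c_[d1,-d2],o2-o1,rcond=None)[0]
    a=o1+d1*t[0];b=o2+d2*t[1]; return (a+b)/2,np.linalg.norm(a-b)
E
python3 - <<'E'
from h import *
a=snap('scene','s0');b=snap('side','d0')
for c in(a,b): print(c['fx'],c['fy'],c['cx'],c['cy'],np.round(c['pose'],3).tolist(),c.keys())
im=np.hstack([a['image'],b['image']]);cv2.imwrite('pics/both.png',np.vstack([a['image'],b['image']])[:, :])
s=env.read_state();print(s['tcp_pos'],s['tool_rot'],s['finger_gap'],s['t'])
E
```

```text
355.3910173397584 355.3910173397584 248.43189767451372 189.04981810479953 [[-0.69, -0.584, 0.427, 1001.935], [0.724, -0.546, 0.422, 417.702], [-0.014, 0.6, 0.8, 922.733], [0.0, 0.0, 0.0, 1.0]] dict_keys(['image', 'fx', 'fy', 'cx', 'cy', 'pose'])
456.63197833038754 456.63197833038754 256.9283239079098 193.92174120724985 [[0.937, 0.263, -0.231, 224.859], [-0.35, 0.675, -0.65, -960.546], [-0.015, 0.689, 0.724, 1160.506], [0.0, 0.0, 0.0, 1.0]] dict_keys(['image', 'fx', 'fy', 'cx', 'cy', 'pose'])
[181.10483812 545.25211536 230.54857695] [-1.79989936e+02  9.00705462e-02  7.16229001e+01] 85.56383355341731 0.1
```

View pics/s0.png

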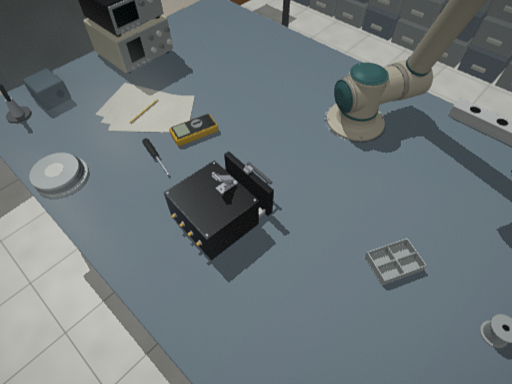

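View pics/d0.png

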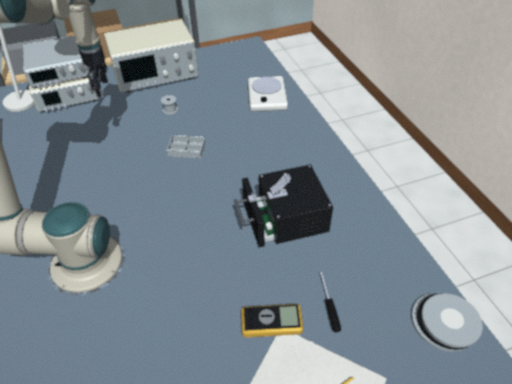

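The scene view shows the case around (215,205), with its tray front at (250,180). The side view shows it around (295,205), with the tray out to the left. I'll enlarge both.

Run:
```python
from h import *
a=load('s0')['image'][145:260,155:285];b=load('d0')['image'][155:255,225:340]
A=cv2.resize(a,(780//2*1,345),interpolation=cv2.INTER_CUBIC)
A=cv2.resize(a,None,fx=5,fy=5,interpolation=cv2.INTER_CUBIC);B=cv2.resize(b,None,fx=5.2,fy=5.2,interpolation=cv2.INTER_CUBIC)
def gam(x): return (255*(x/255.)**0.6).astype('uint8')
cv2.imwrite('pics/a.png',gam(A));cv2.imwrite('pics/b.png',gam(B))
```

```text
(no output)
```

View pics/a.png

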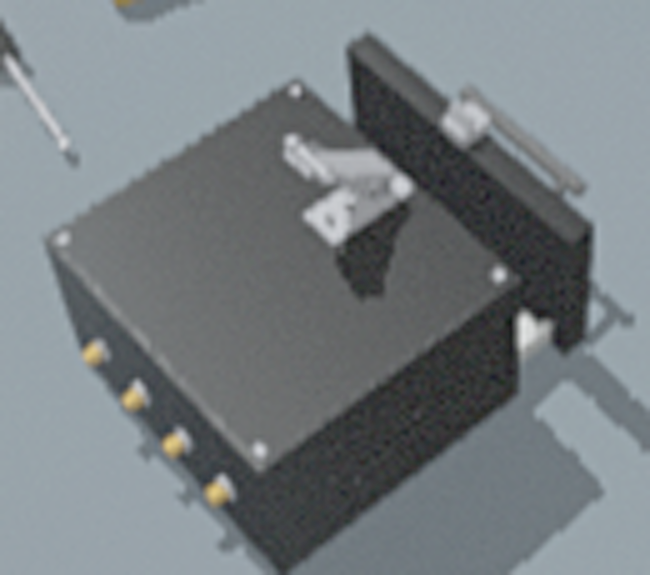

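View pics/b.png

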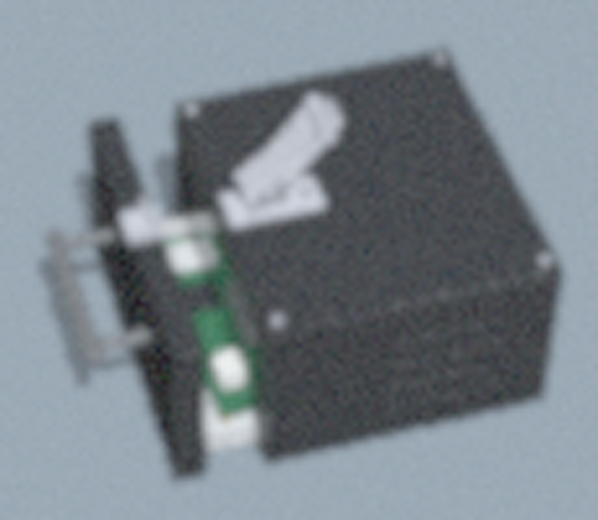

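```bash
cat > est.py <<'E'
from h import *
a=load('s0');b=load('d0')
A=lambda u,v:(u/5+155-.4,v/5+145-.4)
B=lambda u,v:(u/5.2+225-.4,v/5.2+155-.4)
pairs={'FL':((499,274),(193,110)),'FR':((296,90),(278,320)),'BR':((62,238),(545,260)),'BL':((260,450),(440,60))}
E
python3 - <<'E'
from est import *
m=[];
za=[];zb=[]
for k,(p,q) in pairs.items():
    P,e=tri(a,A(*p),b,B(*q)); print(k,P.round(1),e.round(1),onz(a,*A(*p),129).round(1)[:2],onz(b,*B(*q),129).round(1)[:2]); m.append(P)
m=np.array(m);c=m.mean(0)
f=(m[0]+m[1])/2;bk=(m[2]+m[3])/2; d=bk-f; l=(m[0]+m[3]-m[1]-m[2])/2
print(c,np.degrees(np.arctan2(d[1],d[0])),np.linalg.norm(d),np.degrees(np.arctan2(-l[0],l[1])),np.linalg.norm(l))
for n,p,q in [('handleL',(580,187),(55,235)),('handleR',(465,92),(85,375)),('keeper top',(465,118),(140,222)),('leverpivot',(400,187),(232,205)),('loopbar',(292,148),(325,110))]:
    P,e=tri(a,A(*p),b,B(*q)); print(n,P.round(1),e.round(1))
E
```

```text
FL [594.8  35.1 130.6] 2.3 [592.9  34.8] [596.2  35.8]
FR [ 579.  -143.7  130.2] 1.6 [ 577.6 -144.2] [ 580.  -143.2]
BR [ 742.  -158.3  131. ] 0.2 [ 741.2 -159.7] [ 743.1 -156.8]
BL [757.5  20.8 129.8] 1.6 [756.5  20.8] [758.6  21.2]
[668.28608144 -61.52616351 130.40908878] -5.077444877925486 163.48785375920374 -4.99609025914778 179.64662866661587
handleL [492.1   5.6  86. ] 1.8
handleR [ 476.8 -101.3   76.9] 2.9
keeper top [530.2 -50.4 138.1] 0.5
leverpivot [588.  -48.1 128.8] 2.3
loopbar [643.2 -63.6 201.7] 4.9
```

```bash
cat >> h.py <<'E'
C=np.array([668.3,-61.5]);YAW=np.radians(-5.04)
ex=np.array([np.cos(YAW),np.sin(YAW)]);ey=np.array([-np.sin(YAW),np.cos(YAW)])
from scipy.spatial.transform import Rotation as Ro
def c2w(x,y,z): return np.append(C+ex*x+ey*y,z)
def w2c(p): d=np.asarray(p)[:2]-C; return np.array([d@ex,d@ey,p[2]])
def go(x,y,z,yawerr=False):
    s=env.read_state();R=Ro.from_euler('xyz',s['tool_rot'],degrees=True)
    dp=R.inv().apply(c2w(x,y,z)-s['tcp_pos']); wy=(84.96-s['tool_rot'][2]+180)%360-180
    print('t',s['t'],'case',w2c(s['tcp_pos']).round(1),'dp',dp.round(1),'yaw',-np.radians(wy).round(4),'F',np.round(s['wrist_force'],1),'gap',round(s['finger_gap'],1))
def pivots(l): 
    P=np.array([-68,0,145.5]); return P+14*np.array([np.cos(l-.07),0,np.sin(l-.07)])
def bar(l,p): return pivots(l)+46.5*np.array([np.cos(3.25+l-p),0,np.sin(3.25+l-p)])
E
python3 - <<'E'
from est import *
go(-235,0,230);
for l in (.6,.7,.8,.9,1.0):
  for y in (-20,20):
    w=bar(l,2.98)+[0,y,0]; w=c2w(*w); pa=proj(a,w);pb=proj(b,w); print(l,y,((pa+.4-[155,145])*5).round(),((pb+.4-[225,155])*5.2).round())
E
```

```text
t 0.1 case [-538.6  561.6  230.5] dp [-476.4  425.     1.2] yaw -0.2328 F [ 0.8 -0.2 -0.5] gap 85.6
0.6 -20 [282. 145.] [335. 146.]
0.6 20 [329. 189.] [314. 100.]
0.7 -20 [288. 136.] [328. 143.]
0.7 20 [335. 179.] [307.  97.]
0.8 -20 [295. 127.] [320. 140.]
0.8 20 [342. 170.] [299.  94.]
0.9 -20 [302. 118.] [312. 138.]
0.9 20 [349. 162.] [291.  92.]
1.0 -20 [310. 110.] [303. 137.]
1.0 20 [357. 153.] [282.  91.]
```

Call:
{"name": "jog_arm", "arguments": {
  "steps": [
    {"dp": [-160, 142, 0], "yaw": -0.08, "jaw": 0},
    {"dp": [-160, 142, 0], "yaw": -0.08, "jaw": 0},
    {"dp": [-160, 142, 0], "yaw": -0.15, "jaw": 0},
    {"dp": [-160, 142, 0], "yaw": -0.2328, "jaw": 0},
    {"dp": [-476, 425, 0], "yaw": -0.2328, "jaw": 0},
    {"dp": [-476, 425, 0], "yaw": -0.2328, "jaw": 0},
    {"dp": [-476, 425, 0], "yaw": -0.2328, "jaw": 0},
    {"dp": [-476, 425, 0], "yaw": -0.2328, "jaw": 0},
    {"dp": [-476, 425, 0], "yaw": -0.2328, "jaw": 0},
    {"dp": [-476, 425, 0], "yaw": -0.2328, "jaw": 0},
    {"dp": [-476, 425, 0], "yaw": -0.2328, "jaw": 0},
    {"dp": [-476, 425, 0], "yaw": -0.2328, "jaw": 0},
    {"dp": [-476, 425, 0], "yaw": -0.2328, "jaw": 0},
    {"dp": [-476, 425, 0], "yaw": -0.2328, "jaw": 0},
    {"dp": [-476, 425, 0], "yaw": -0.2328, "jaw": 0},
    {"dp": [-476, 425, 0], "yaw": -0.2328, "jaw": 0},
    {"dp": [-476, 425, 0], "yaw": -0.2328, "jaw": 0},
    {"dp": [-476, 425, 0], "yaw": -0.2328, "jaw": 0}
  ]
}}

```text
t: 1.9
tcp_pos: [434.1, -38.9, 231.4]
tool_rot: [180.0, -0.0, 85.1]
wrist_force: [-0.7, 0.5, -0.2]
finger_gap: -0.4
```

Run:
```python
from h import *
go(-235,0,66)
c=snap('wrist','w1');print(c['fx'],c['cx'],c['cy'],c['pose'].round(2).tolist())
```

```text
t 1.9 case [-235.3    2.   231.4] dp [ -2.    0.2 165.4] yaw 0.002 F [-0.7  0.5 -0.2] gap -0.4
296.29005040128783 260.04540510636195 194.62279593881848 [[0.09, -0.96, -0.28, 364.2], [1.0, 0.08, 0.02, -32.21], [0.0, -0.28, 0.96, 373.76], [0.0, 0.0, 0.0, 1.0]]
```

Call:
{"name": "jog_arm", "arguments": {
  "steps": [
    {"dp": [-2, 0, 45], "jaw": 0, "yaw": 0},
    {"dp": [-2, 0, 90], "jaw": 0, "yaw": 0},
    {"dp": [-2, 0, 130], "jaw": 0, "yaw": 0},
    {"dp": [-2, 0, 158], "jaw": 0, "yaw": 0},
    {"dp": [-2, 0, 165], "jaw": 0, "yaw": 0},
    {"dp": [-2, 15, 165], "jaw": 0, "yaw": 0},
    {"dp": [-2, 25, 165], "jaw": 0, "yaw": 0},
    {"dp": [-2, 30, 165], "jaw": 0, "yaw": 0},
    {"dp": [-2, 35, 165], "jaw": 0, "yaw": 0},
    {"dp": [-2, 40, 165], "jaw": 0, "yaw": 0},
    {"dp": [-2, 45, 165], "jaw": 0, "yaw": 0},
    {"dp": [-2, 50, 165], "jaw": 0, "yaw": 0}
  ]
}}

```text
t: 3.15
tcp_pos: [483.9, -46.3, 66.4]
tool_rot: [-179.9, -0.0, 85.0]
wrist_force: [-2.6, 0.6, 2.0]
finger_gap: -0.2
```

Run:
```python
from h import *
go(-170,0,66)
```

```text
t 3.15 case [-185.1   -1.    66.4] dp [ 1.  15.1  0.4] yaw -0.0001 F [-2.6  0.6  2. ] gap -0.2
```

Call:
{"name": "jog_arm", "arguments": {
  "steps": [
    {"dp": [1, 4, 0], "jaw": 0, "yaw": 0},
    {"dp": [1, 8, 0], "jaw": 0, "yaw": 0},
    {"dp": [1, 12, 0], "jaw": 0, "yaw": 0},
    {"dp": [1, 15, 0], "jaw": 0, "yaw": 0},
    {"dp": [1, 18, 0], "jaw": 0, "yaw": 0},
    {"dp": [1, 18, 0], "jaw": 0, "yaw": 0}
  ]
}}

```text
t: 3.75
tcp_pos: [503.1, -47.0, 66.3]
tool_rot: [179.9, -0.0, 84.9]
wrist_force: [-1.3, -1.1, 0.2]
finger_gap: 0.2
```

Call:
{"name": "jog_arm", "arguments": {
  "steps": [
    {"dp": [0, 2, 0], "jaw": 0, "yaw": 0},
    {"dp": [0, 3, 0], "jaw": 0, "yaw": 0},
    {"dp": [0, 3, 0], "jaw": 0, "yaw": 0}
  ]
}}

```text
t: 4.05
tcp_pos: [504.0, -47.0, 66.2]
tool_rot: [-179.9, -0.0, 85.0]
wrist_force: [-5.5, 0.2, 3.2]
finger_gap: -0.1
```

Call:
{"name": "jog_arm", "arguments": {
  "steps": [
    {"dp": [0, 1, 0], "jaw": 0, "yaw": 0},
    {"dp": [0, 2, 0], "jaw": 0, "yaw": 0},
    {"dp": [0, 2, 0], "jaw": 0, "yaw": 0}
  ]
}}

```text
t: 4.35
tcp_pos: [504.2, -47.0, 66.1]
tool_rot: [-179.7, -0.0, 85.0]
wrist_force: [-8.6, -1.0, 6.4]
finger_gap: -0.1
```

Call:
{"name": "jog_arm", "arguments": {
  "steps": [
    {"dp": [0, 2, 0], "jaw": 0, "yaw": 0},
    {"dp": [0, 4, 0], "jaw": 0, "yaw": 0},
    {"dp": [0, 4, 0], "jaw": 0, "yaw": 0},
    {"dp": [0, 4, 0], "jaw": 0, "yaw": 0}
  ]
}}

```text
t: 4.75
tcp_pos: [504.7, -46.9, 65.7]
tool_rot: [-179.3, -0.0, 85.0]
wrist_force: [-14.1, -0.8, 9.6]
finger_gap: 0.2
```

Run:
```python
from h import *
go(-200,0,66)
c=snap('side','d1',(225,155,340,255),5.2)
```

```text
t 4.75 case [-164.3    0.2   65.7] dp [ -0.1 -35.7   0.2] yaw 0.0009 F [-14.1  -0.8   9.6] gap 0.2
```

View pics/d1.png

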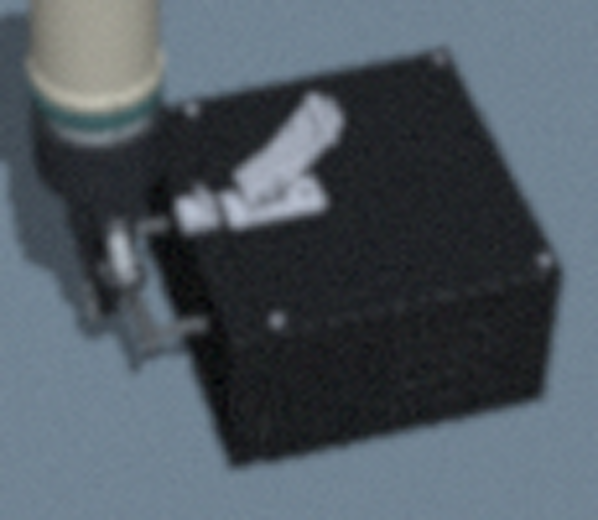

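The picture shows the tray in: its front is flush with the case, and the keeper at (195,210) is touching the latch base. Now I'll back off, rise and look from above the loop bar.

Call:
{"name": "jog_arm", "arguments": {
  "steps": [
    {"dp": [0, -20, 0], "jaw": 0, "yaw": 0},
    {"dp": [0, -45, 0], "jaw": 0, "yaw": 0},
    {"dp": [0, -45, -40], "jaw": 0, "yaw": 0},
    {"dp": [0, -45, -85], "jaw": 85, "yaw": 0},
    {"dp": [0, -45, -130], "jaw": 85, "yaw": 0},
    {"dp": [0, -40, -175], "jaw": 85, "yaw": 0},
    {"dp": [0, 0, -194], "jaw": 85, "yaw": 0},
    {"dp": [0, 40, -194], "jaw": 85, "yaw": 0},
    {"dp": [0, 80, -194], "jaw": 85, "yaw": 0},
    {"dp": [0, 115, -194], "jaw": 85, "yaw": 0},
    {"dp": [0, 125, -194], "jaw": 85, "yaw": 0},
    {"dp": [0, 125, -194], "jaw": 85, "yaw": 0},
    {"dp": [0, 125, -194], "jaw": 85, "yaw": 0}
  ]
}}

```text
t: 6.1
tcp_pos: [635.0, -58.4, 260.1]
tool_rot: [-180.0, -0.0, 85.0]
wrist_force: [-0.4, -0.1, 0.4]
finger_gap: 84.8
```

Run:
```python
from h import *
go(-26,0,200)
c=snap('wrist','w2')
for l in (.5,.6,.7,.8):
  print(l,bar(l,2.98).round(1),[proj(c,c2w(*(bar(l,2.98)+[0,y,0]))).round() for y in (-20,20)])
for x in (-103.3,): print('seat',[proj(c,c2w(x,y,137)).round() for y in (-9,9)])
im=c['image'];cv2.imwrite('pics/w2.png',cv2.resize(im,(800,600),interpolation=cv2.INTER_CUBIC))
```

```text
t 6.1 case [-3.340e+01  1.000e-01  2.601e+02] dp [-0.2  7.5 60.1] yaw 0.0001 F [-0.4 -0.1  0.4] gap 84.8
0.5 [-21.9   0.  183.7] [array([233., 217.]), array([284., 217.])]
0.6 [-25.9   0.  188.1] [array([233., 214.]), array([285., 214.])]
0.7 [-30.4   0.  192.1] [array([232., 211.]), array([285., 211.])]
0.8 [-35.2   0.  195.6] [array([232., 206.]), array([286., 206.])]
seat [array([249., 109.]), array([269., 109.])]
```

View pics/w2.png

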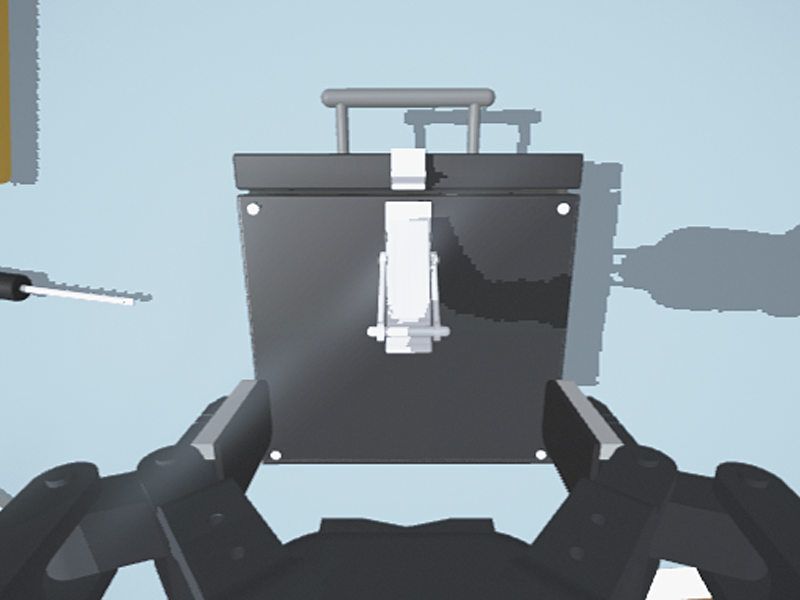

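The wrist view shows the bar at (408,331), its ends at 368 and 449, centred between the fingers (centre 407). That fits lever ≈ 0.66, with the bar at case (-28.5, 0, 190). Descending to grip it.

Call:
{"name": "jog_arm", "arguments": {
  "steps": [
    {"dp": [0, 5, 30], "jaw": 58, "yaw": 0},
    {"dp": [0, 5, 50], "jaw": 58, "yaw": 0},
    {"dp": [0, 5, 65], "jaw": 58, "yaw": 0},
    {"dp": [0, 5, 75], "jaw": 58, "yaw": 0},
    {"dp": [0, 5, 80], "jaw": 58, "yaw": 0},
    {"dp": [0, 5, 80], "jaw": 58, "yaw": 0}
  ]
}}

```text
t: 6.75
tcp_pos: [640.1, -59.1, 180.4]
tool_rot: [-180.0, -0.0, 85.0]
wrist_force: [-0.5, 0.1, 0.5]
finger_gap: 57.8
```

Run:
```python
from h import *
go(-28.5,0,180)
c=snap('wrist','w3',(180,190,350,340),4.5)
```

```text
t 6.75 case [-2.830e+01 -1.000e-01  1.804e+02] dp [ 0.1 -0.2  0.4] yaw -0.0001 F [-0.5  0.1  0.5] gap 57.8
```

View pics/w3.png

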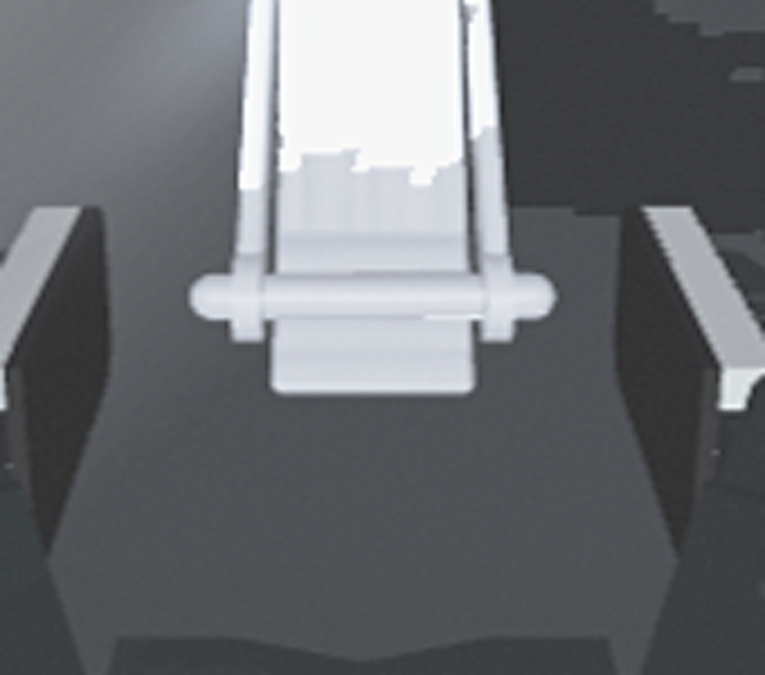

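Call:
{"name": "jog_arm", "arguments": {
  "steps": [
    {"dp": [1, 0, 0], "jaw": 45, "yaw": 0},
    {"dp": [1, 0, 0], "jaw": 36, "yaw": 0},
    {"dp": [1, 0, 0], "jaw": 36, "yaw": 0},
    {"dp": [1, 0, 0], "jaw": 36, "yaw": 0}
  ]
}}

```text
t: 7.2
tcp_pos: [641.8, -58.2, 181.2]
tool_rot: [179.8, -0.0, 85.0]
wrist_force: [1.9, 0.7, 2.8]
finger_gap: 36.4
```

Run:
```python
from h import *
go(-28.5,0,180)
c=snap('wrist','w4',(180,190,350,340),4.5)
```

```text
t 7.2 case [-26.6   0.9 181.2] dp [-0.9 -1.9  1.2] yaw -0.0 F [1.9 0.7 2.8] gap 36.4
```

View pics/w4.png

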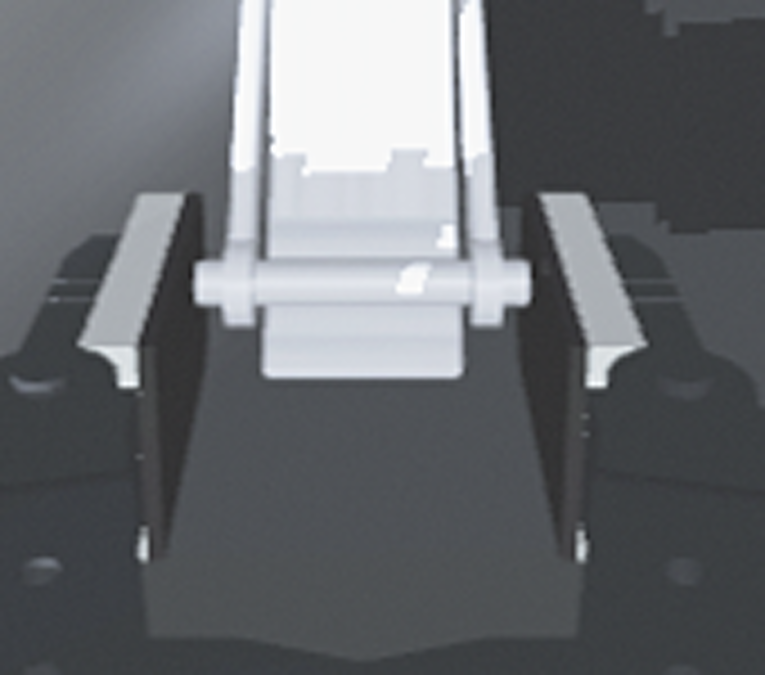

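The bar is held between the pads, about 9 mm above the fingertips. Next I compute the bar position and the arc to the keeper.

Run:
```python
from h import *
c=load('w4')
for z in (188,190,192): print(z,w2c(onz(c,180+363/4.5,190+283/4.5,z)).round(1))
print('tipmid',w2c(onz(c,180+363/4.5,190+270/4.5,181.2)).round(1))
for l in (.6,.65,.7,.75): print(l,bar(l,2.98).round(1))
w=load('w2')
for n,u,v in (('FL',563,209),('FR',253,209),('BL',541,455),('BR',276,455)): print(n,w2c(onz(w,u/1.5625,v/1.5625,129)).round(1))
for n,v in (('handle',97),):print(n,w2c(onz(w,408/1.5625,v/1.5625,88.5)).round(1))
print('plate top front',w2c(onz(w,408/1.5625,155/1.5625,128)).round(1),'lip/keeper back',w2c(onz(w,408/1.5625,190/1.5625,137)).round(1),'kfront',w2c(onz(w,408/1.5625,150/1.5625,137)).round(1))
P=np.array([-68,145.5])
for x,z in ((-45,192),(-68,196),(-90,186),(-105,170),(-111,160),(-111,150),(-109.3,139.5),(-103.3,139.5)):
    r=np.hypot(x-P[0],z-P[1]);f=np.arctan2(z-P[1],x-P[0])%(2*np.pi);q=np.arccos((r*r-196-46.5**2)/(28*46.5));l=f-np.arctan2(46.5*np.sin(q),14+46.5*np.cos(q))+.07
    print((x,z),r.round(1),'lever',l.round(2),'loop',(3.32-q).round(2))
```

```text
188 [-27.   2. 188.]
190 [-28.1   2.  190. ]
192 [-29.1   2.  192. ]
tipmid [-25.2   2.  181.2]
0.6 [-25.9   0.  188.1]
0.65 [-28.1   0.  190.2]
0.7 [-30.4   0.  192.1]
0.75 [-32.8   0.  193.9]
FL [-82.1  91.9 129. ]
FR [-82.1 -88.  129. ]
BL [ 82.   92.4 129. ]
BR [ 81.9 -87.4 129. ]
handle [-147.7    2.    88.5]
plate top front [-112.     1.9  128. ] lip/keeper back [-93.1   1.9 137. ] kfront [-114.3    1.8  137. ]
(-45, 192) 51.9 lever 0.13 loop 2.01
(-68, 196) 50.5 lever 0.5 loop 1.9
(-90, 186) 46.1 lever 0.69 loop 1.57
(-105, 170) 44.4 lever 1.06 loop 1.45
(-111, 160) 45.4 lever 1.39 loop 1.52
(-111, 150) 43.2 lever 1.46 loop 1.36
(-109.3, 139.5) 41.7 lever 1.59 loop 1.26
(-103.3, 139.5) 35.8 lever 1.06 loop 0.78
```

Call:
{"name": "jog_arm", "arguments": {
  "steps": [
    {"dp": [0, -6, -5], "jaw": 30, "yaw": 0},
    {"dp": [0, -12, -8], "jaw": 30, "yaw": 0},
    {"dp": [0, -20, -10.5], "jaw": 30, "yaw": 0},
    {"dp": [0, -29, -11.5], "jaw": 30, "yaw": 0},
    {"dp": [0, -37, -11.3], "jaw": 30, "yaw": 0},
    {"dp": [0, -45.5, -10], "jaw": 30, "yaw": 0},
    {"dp": [0, -53, -7.5], "jaw": 30, "yaw": 0},
    {"dp": [0, -60, -3.5], "jaw": 30, "yaw": 0},
    {"dp": [0, -66, 1], "jaw": 30, "yaw": 0},
    {"dp": [0, -71, 7], "jaw": 30, "yaw": 0},
    {"dp": [0, -77.5, 16], "jaw": 30, "yaw": 0},
    {"dp": [0, -80.5, 24], "jaw": 30, "yaw": 0},
    {"dp": [0, -80.5, 24], "jaw": 30, "yaw": 0},
    {"dp": [0, -80.5, 24], "jaw": 30, "yaw": 0}
  ]
}}

```text
t: 8.65
tcp_pos: [559.0, -51.0, 155.8]
tool_rot: [-179.8, -0.0, 85.0]
wrist_force: [-1.7, 1.2, 0.2]
finger_gap: 32.7
```

Run:
```python
from h import *
go(-109,0,155)
c=snap('wrist','w5',(150,120,370,300),3.6)
```

```text
t 8.65 case [-109.8    0.8  155.8] dp [-0.8  0.8  0.8] yaw 0.0 F [-1.7  1.2  0.2] gap 32.7
```

View pics/w5.png

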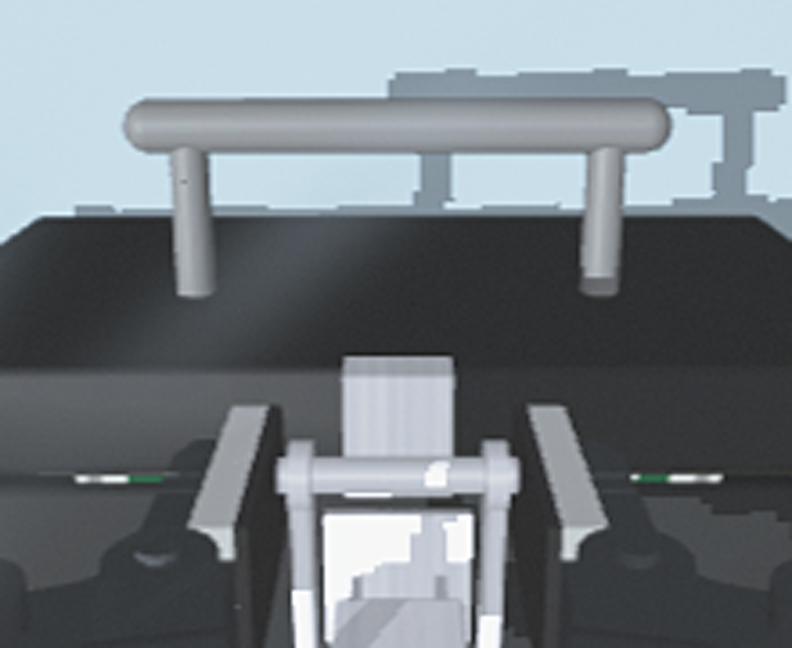

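The bar is above the keeper at row 474, with the straps straddling it. I'll check x by casting a ray, then lower.

Run:
```python
from h import *
c=load('w5')
for z in (163,164.5,166): print(z,w2c(onz(c,150+400/3.6,120+474/3.6,z)).round(1))
print('keeper front edge',[w2c(onz(c,150+400/3.6,120+v/3.6,137)).round(1) for v in (357,376)])
print('plate front top edge',w2c(onz(c,150+400/3.6,120+370/3.6,128)).round(1))
```

```text
163 [-111.     2.1  163. ]
164.5 [-111.8    2.1  164.5]
166 [-112.5    2.1  166. ]
keeper front edge [array([-118.6,    2.2,  137. ]), array([-115.3,    2.2,  137. ])]
plate front top edge [-112.9    2.2  128. ]
```

Call:
{"name": "jog_arm", "arguments": {
  "steps": [
    {"dp": [0, 0.5, 5], "jaw": 30, "yaw": 0},
    {"dp": [0, 1, 10], "jaw": 30, "yaw": 0},
    {"dp": [0, 1.5, 14], "jaw": 30, "yaw": 0},
    {"dp": [0, 1.5, 18], "jaw": 30, "yaw": 0},
    {"dp": [0, 1.5, 21], "jaw": 30, "yaw": 0},
    {"dp": [0, 1.5, 23], "jaw": 30, "yaw": 0},
    {"dp": [0, 1.5, 23], "jaw": 30, "yaw": 0}
  ]
}}

```text
t: 9.4
tcp_pos: [563.6, -51.5, 133.7]
tool_rot: [179.8, -0.0, 85.0]
wrist_force: [1.2, 0.4, -0.4]
finger_gap: 32.8
```

Call:
{"name": "jog_arm", "arguments": {
  "steps": [
    {"dp": [0, 0, 1], "jaw": 30, "yaw": 0},
    {"dp": [0, 0, 2], "jaw": 30, "yaw": 0},
    {"dp": [0, 0, 2], "jaw": 30, "yaw": 0}
  ]
}}

```text
t: 9.7
tcp_pos: [562.9, -51.4, 131.7]
tool_rot: [179.9, 0.0, 85.0]
wrist_force: [2.7, 0.4, 0.4]
finger_gap: 32.9
```

Call:
{"name": "jog_arm", "arguments": {
  "steps": [
    {"dp": [0, 0, 1], "jaw": 30, "yaw": 0},
    {"dp": [0, 0, 2], "jaw": 30, "yaw": 0},
    {"dp": [0, 0, 2], "jaw": 30, "yaw": 0}
  ]
}}

```text
t: 10.0
tcp_pos: [562.6, -51.4, 130.8]
tool_rot: [179.9, 0.0, 85.0]
wrist_force: [1.4, 1.1, 8.6]
finger_gap: 32.8
```

Run:
```python
from h import *
go(-100,0,131)
c=snap('wrist','w6',(180,140,340,280),4.8)
```

```text
t 10.0 case [-106.2    0.8  130.8] dp [-0.8  6.2 -0.1] yaw 0.0 F [1.4 1.1 8.6] gap 32.8
```

View pics/w6.png

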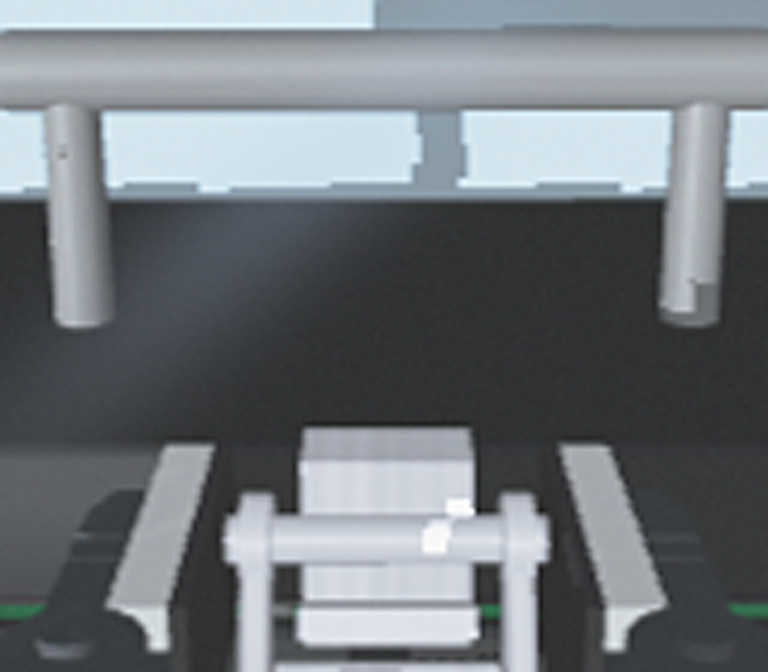

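Contact at Fz 8.6 N, with TCP 130.8 putting the bar at z 139.6. The picture shows the bar at row 538 on the seat, with the lip behind it at about row 610. Now I slide it under the lip.

Call:
{"name": "jog_arm", "arguments": {
  "steps": [
    {"dp": [0, 1, -1], "jaw": 30, "yaw": 0},
    {"dp": [0, 2, -1], "jaw": 30, "yaw": 0},
    {"dp": [0, 3, -1], "jaw": 30, "yaw": 0},
    {"dp": [0, 4, -1], "jaw": 30, "yaw": 0},
    {"dp": [0, 4, -1], "jaw": 30, "yaw": 0}
  ]
}}

```text
t: 10.55
tcp_pos: [562.8, -51.4, 130.7]
tool_rot: [-179.6, 0.0, 85.0]
wrist_force: [-3.8, 1.4, 10.2]
finger_gap: 33.2
```

Call:
{"name": "jog_arm", "arguments": {
  "steps": [
    {"dp": [0, 1, 0], "jaw": 30, "yaw": 0},
    {"dp": [0, 2, 0], "jaw": 30, "yaw": 0},
    {"dp": [0, 2, 0], "jaw": 30, "yaw": 0}
  ]
}}

```text
t: 10.85
tcp_pos: [563.1, -51.4, 130.6]
tool_rot: [-179.4, 0.0, 85.0]
wrist_force: [-7.8, 0.5, 11.7]
finger_gap: 32.9
```

Run:
```python
from h import *
c=load('w6'); f=lambda v,z:w2c(onz(c,180+387/4.8,140+v/4.8,z)).round(1)
print('bar',f(538,139.5),'keeper front top',f(460,137),'lip tip',f(605,146),'lip far',f(642,146), 'bar edges',f(515,141),f(562,139))
s=env.read_state();print(w2c(s['tcp_pos']))
c=snap('wrist','w7',(180,140,340,280),4.8)
```

```text
bar [-108.     1.8  139.5] keeper front top [-115.6    1.8  137. ] lip tip [-103.9    1.8  146. ] lip far [-99.8   1.8 146. ] bar edges [-111.4    1.8  141. ] [-105.     1.8  139. ]
[-105.67770322    0.83850952  130.58849953]
```

View pics/w7.png

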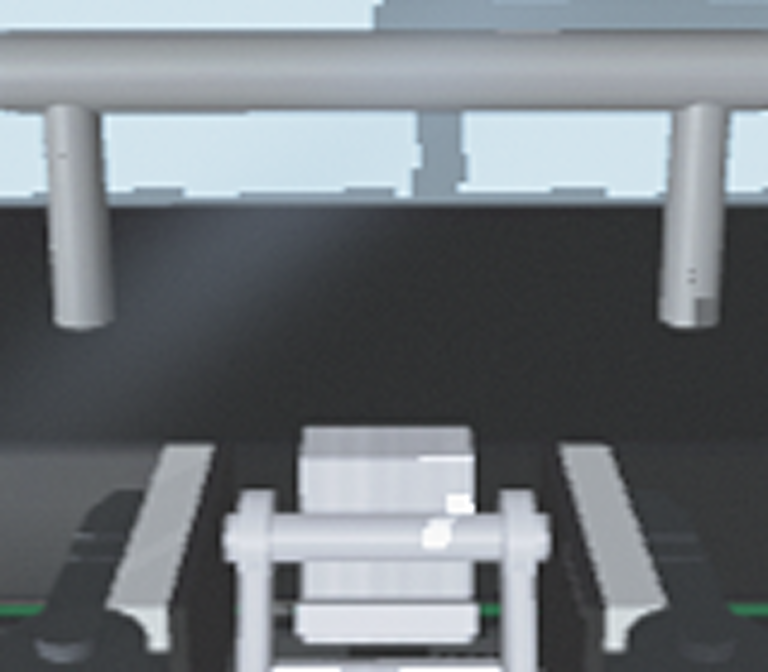

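The bar hasn't moved relative to the keeper, so it is held by friction under the downward load. I'll unload it upward while keeping the +x pull.

Call:
{"name": "jog_arm", "arguments": {
  "steps": [
    {"dp": [0, 0, -1], "jaw": 30, "yaw": 0},
    {"dp": [0, 0, -2], "jaw": 30, "yaw": 0},
    {"dp": [0, 0, -2], "jaw": 30, "yaw": 0}
  ]
}}

```text
t: 11.2
tcp_pos: [564.2, -51.5, 131.1]
tool_rot: [-179.5, -0.0, 85.0]
wrist_force: [-5.7, 0.2, 1.9]
finger_gap: 32.9
```

Call:
{"name": "jog_arm", "arguments": {
  "steps": [
    {"dp": [0, 0, -1], "jaw": 30, "yaw": 0},
    {"dp": [0, 0, -2], "jaw": 30, "yaw": 0},
    {"dp": [0, 0, -2], "jaw": 30, "yaw": 0}
  ]
}}

```text
t: 11.5
tcp_pos: [566.6, -51.6, 133.3]
tool_rot: [-179.8, -0.0, 85.0]
wrist_force: [-5.5, -0.7, -2.6]
finger_gap: 33.7
```

Call:
{"name": "jog_arm", "arguments": {
  "steps": [
    {"dp": [0, 1, 1], "jaw": 30, "yaw": 0},
    {"dp": [0, 1, 2.5], "jaw": 30, "yaw": 0},
    {"dp": [0, 1, 2.5], "jaw": 30, "yaw": 0}
  ]
}}

```text
t: 11.8
tcp_pos: [567.5, -51.7, 131.2]
tool_rot: [-179.8, -0.0, 85.0]
wrist_force: [-6.2, 1.1, -0.8]
finger_gap: 32.5
```

Run:
```python
from h import *
go(-100,0,131)
c=snap('wrist','w8',(180,140,340,280),4.8)
```

```text
t 11.8 case [-101.2    0.9  131.2] dp [-0.9  1.2  0.2] yaw 0.0001 F [-6.2  1.1 -0.8] gap 32.5
```

View pics/w8.png

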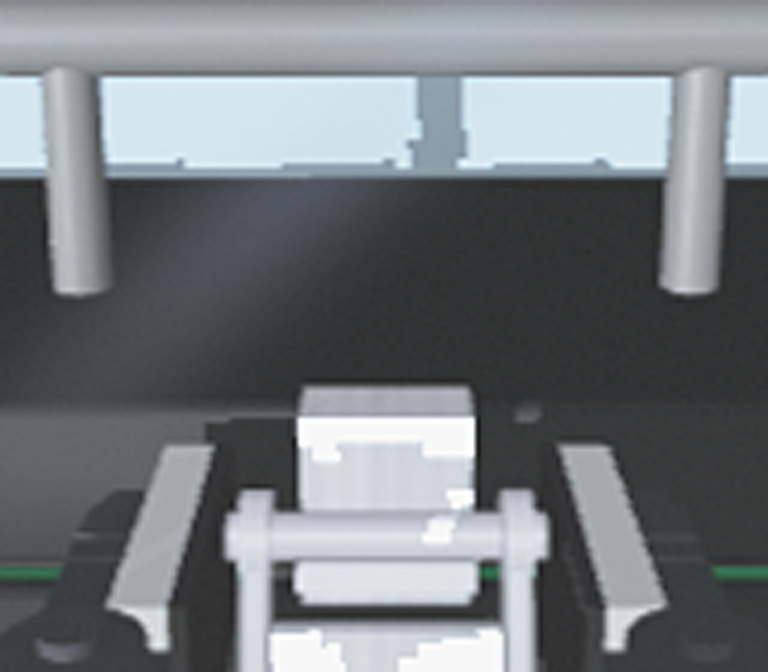

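The bar now sits right against the lip. From the tool pose it is at case (-102.7, z 140), against a seat at -103.2. Releasing, rising and closing the fingers.

Call:
{"name": "jog_arm", "arguments": {
  "steps": [
    {"dp": [0, 0, 0], "jaw": 45, "yaw": 0},
    {"dp": [0, 0, 0], "jaw": 56, "yaw": 0},
    {"dp": [0, 0, 0], "jaw": 56, "yaw": 0},
    {"dp": [0, 0, 0], "jaw": 56, "yaw": 0},
    {"dp": [0, -3, -10], "jaw": 56, "yaw": 0},
    {"dp": [0, -3, -30], "jaw": 56, "yaw": 0},
    {"dp": [0, -3, -55], "jaw": 56, "yaw": 0},
    {"dp": [0, -3, -69], "jaw": 0, "yaw": 0},
    {"dp": [0, -3, -69], "jaw": 0, "yaw": 0},
    {"dp": [0, -3, -69], "jaw": 0, "yaw": 0},
    {"dp": [0, -3, -69], "jaw": 0, "yaw": 0}
  ]
}}

```text
t: 12.95
tcp_pos: [565.3, -51.5, 199.9]
tool_rot: [-179.9, -0.0, 85.0]
wrist_force: [-0.7, 0.2, 0.3]
finger_gap: 0.3
```

Run:
```python
from h import *
go(-81,0,197)
c=snap('wrist','w9'); im=c['image']
# predicted vs bright regions along centre column
P=np.array([-68,145.5])
for l in (.9,1.06,1.2,1.4):
    e=P+69*np.array([np.cos(l),np.sin(l)])+11*np.array([-np.sin(l),np.cos(l)])
    print(l,'end',e.round(1),proj(c,c2w(e[0],1.5,e[1])).round(1))
print('bar seat',proj(c,c2w(-103.2,1.5,139.5)).round(1),'lip',proj(c,c2w(-103.2,1.5,146)).round(1),'entry',proj(c,c2w(-109.2,1.5,139.5)).round(1))
g=im.min(2)
u0=int(proj(c,c2w(-103.2,1.5,139.5))[0])
for du in (-17,-14,-9,0): print(du,g[60:384:4,u0+du].tolist())
```

```text
t 12.95 case [-103.5    0.9  199.9] dp [-0.9 22.5  2.9] yaw -0.0001 F [-0.7  0.2  0.3] gap 0.3
0.9 end [-33.7 206.4] [259.8 363.9]
1.06 end [-43.9 211.1] [259.8 356. ]
1.2 end [-53.2 213.8] [259.7 345.8]
1.4 end [-67.1 215.4] [259.7 325.9]
bar seat [259.8 210.5] lip [259.8 213.5] entry [259.8 202.6]
-17 [190, 191, 191, 191, 192, 191, 191, 191, 192, 193, 192, 192, 192, 193, 192, 192, 193, 194, 196, 139, 158, 133, 194, 192, 192, 191, 138, 69, 74, 79, 80, 80, 79, 74, 102, 99, 137, 245, 248, 244, 245, 244, 239, 237, 235, 243, 52, 53, 54, 58, 52, 49, 52, 65, 53, 54, 52, 52, 54, 50, 51, 53, 54, 54, 51, 51, 51, 50, 53, 50, 50, 53, 51, 51, 52, 51, 52, 52, 51, 53, 52]
-14 [190, 191, 192, 192, 192, 192, 192, 191, 192, 192, 192, 192, 193, 193, 193, 193, 193, 192, 195, 139, 157, 132, 193, 193, 192, 192, 137, 71, 77, 79, 80, 78, 74, 70, 99, 95, 55, 169, 182, 61, 41, 76, 249, 247, 249, 253, 93, 112, 128, 153, 153, 155, 54, 52, 52, 51, 54, 53, 52, 49, 50, 49, 49, 49, 50, 51, 52, 55, 58, 51, 51, 51, 50, 52, 50, 51, 52, 52, 50, 52, 52]
-9 [191, 191, 191, 191, 191, 192, 191, 191, 193, 192, 193, 193, 193, 193, 193, 192, 192, 192, 196, 140, 157, 132, 194, 191, 191, 189, 132, 76, 79, 79, 77, 73, 66, 147, 246, 246, 248, 221, 246, 248, 196, 78, 249, 174, 153, 149, 150, 154, 150, 149, 149, 148, 62, 52, 52, 53, 52, 52, 53, 53, 51, 52, 54, 59, 59, 55, 55, 54, 53, 52, 51, 51, 54, 52, 51, 51, 51, 51, 52, 53, 51]
0 [192, 190, 192, 192, 191, 191, 193, 193, 192, 192, 192, 192, 192, 193, 193, 193, 194, 192, 130, 141, 156, 133, 194, 192, 190, 189, 132, 75, 72, 70, 64, 61, 55, 145, 246, 246, 246, 219, 197, 247, 252, 48, 239, 89, 68, 68, 67, 78, 77, 76, 75, 75, 86, 85, 86, 84, 86, 84, 84, 85, 86, 84, 84, 118, 226, 226, 225, 204, 213, 185, 50, 50, 52, 52, 53, 52, 51, 51, 50, 50, 51]
```

The pin shows at rows 208–212, against 210.5 predicted for the seat, so it stayed hooked. The lever stands at about 1.27. Now I push it over along its arc.

Call:
{"name": "jog_arm", "arguments": {
  "steps": [
    {"dp": [0, 15, 0], "jaw": 0, "yaw": 0},
    {"dp": [0, 25, 0], "jaw": 0, "yaw": 0},
    {"dp": [0, 30, 0], "jaw": 0, "yaw": 0},
    {"dp": [0, 35, 0.5], "jaw": 0, "yaw": 0},
    {"dp": [0, 40, 1], "jaw": 0, "yaw": 0},
    {"dp": [0, 45, 2.5], "jaw": 0, "yaw": 0},
    {"dp": [0, 45, 2.5], "jaw": 0, "yaw": 0}
  ]
}}

```text
t: 13.7
tcp_pos: [611.3, -55.7, 197.9]
tool_rot: [-180.0, -0.0, 85.0]
wrist_force: [0.6, -0.0, 0.1]
finger_gap: 0.1
```

Run:
```python
from h import *
go(-48.2,0,192.3)
c=snap('wrist','w10'); g=c['image'].min(2)
print('bar seat',proj(c,c2w(-103.2,1.5,139.5)).round(1),'at seat tray0',proj(c,c2w(-100.2,1.5,139.5)).round(1),'entry',proj(c,c2w(-109.2,1.5,139.5)).round(1))
u0=int(proj(c,c2w(-103.2,1.5,139.5))[0])
v0=int(proj(c,c2w(-103.2,1.5,139.5))[1])
for du in (-15,-14,-13,13,14,15,0): print(du,v0-20,g[v0-20:v0+20:2,u0+du].tolist())
```

```text
t 13.7 case [-57.3   0.8 197.9] dp [-0.8  9.1  5.6] yaw 0.0 F [ 0.6 -0.   0.1] gap 0.1
bar seat [259.9 146.5] at seat tray0 [259.9 151. ] entry [259.9 137.5]
-15 126 [48, 45, 49, 112, 119, 117, 117, 120, 41, 197, 215, 192, 133, 102, 102, 103, 81, 101, 88, 118]
-14 126 [46, 42, 40, 109, 114, 115, 113, 116, 40, 234, 246, 240, 129, 101, 103, 101, 85, 103, 93, 120]
-13 126 [46, 81, 80, 131, 140, 138, 139, 141, 61, 249, 248, 249, 219, 134, 127, 99, 82, 105, 96, 124]
13 126 [50, 255, 249, 249, 249, 250, 250, 250, 249, 243, 248, 247, 247, 217, 204, 249, 251, 160, 98, 119]
14 126 [50, 241, 250, 249, 246, 246, 246, 245, 242, 244, 248, 247, 247, 212, 182, 230, 242, 139, 99, 118]
15 126 [57, 145, 146, 149, 109, 105, 107, 109, 104, 246, 246, 233, 210, 162, 128, 118, 101, 109, 94, 116]
0 126 [40, 253, 247, 247, 247, 247, 247, 247, 248, 244, 248, 246, 247, 215, 201, 246, 248, 155, 111, 113]
```

Call:
{"name": "jog_arm", "arguments": {
  "steps": [
    {"dp": [0, 5, 3], "jaw": 0, "yaw": 0},
    {"dp": [0, 9, 6], "jaw": 0, "yaw": 0},
    {"dp": [0, 14, 10], "jaw": 0, "yaw": 0},
    {"dp": [0, 18, 14], "jaw": 0, "yaw": 0},
    {"dp": [0, 22, 19], "jaw": 0, "yaw": 0},
    {"dp": [0, 25, 24], "jaw": 0, "yaw": 0},
    {"dp": [0, 28, 29], "jaw": 0, "yaw": 0},
    {"dp": [0, 30, 34], "jaw": 0, "yaw": 0},
    {"dp": [0, 32, 39], "jaw": 0, "yaw": 0},
    {"dp": [0, 33, 43], "jaw": 0, "yaw": 0},
    {"dp": [0, 33, 43], "jaw": 0, "yaw": 0}
  ]
}}

```text
t: 14.85
tcp_pos: [643.5, -58.4, 154.4]
tool_rot: [-179.9, -0.0, 85.0]
wrist_force: [0.2, -0.0, 0.1]
finger_gap: 0.1
```

Run:
```python
from h import *
go(-24,0,156)
```

```text
t 14.85 case [-25.    0.9 154.4] dp [-0.9  1.  -1.6] yaw -0.0 F [ 0.2 -0.   0.1] gap 0.1
```

Call:
{"name": "jog_arm", "arguments": {
  "steps": [
    {"dp": [0, 0, 2], "jaw": 0, "yaw": 0},
    {"dp": [0, 0, 4], "jaw": 0, "yaw": 0},
    {"dp": [0, 0, 6], "jaw": 0, "yaw": 0},
    {"dp": [0, 0, 6], "jaw": 0, "yaw": 0}
  ]
}}

```text
t: 15.25
tcp_pos: [643.9, -58.5, 153.4]
tool_rot: [179.8, 0.0, 85.0]
wrist_force: [-5.7, 1.5, 15.7]
finger_gap: -0.4
```

Solid contact at z 153.4 (flat lever face: 153.5) with 15.7 N. Backing off and checking.

Call:
{"name": "jog_arm", "arguments": {
  "steps": [
    {"dp": [0, 0, -20], "jaw": 0, "yaw": 0},
    {"dp": [0, -10, -60], "jaw": 0, "yaw": 0},
    {"dp": [0, -30, -100], "jaw": 0, "yaw": 0},
    {"dp": [0, -30, -106], "jaw": 0, "yaw": 0},
    {"dp": [0, -30, -106], "jaw": 0, "yaw": 0},
    {"dp": [0, -30, -106], "jaw": 0, "yaw": 0}
  ]
}}

```text
t: 15.85
tcp_pos: [613.5, -55.8, 254.3]
tool_rot: [-179.9, -0.0, 85.0]
wrist_force: [-0.1, 1.2, -0.6]
finger_gap: -0.3
```

Run:
```python
from h import *
go(-50,0,260)
c=snap('wrist','w11'); g=c['image'].min(2).astype(int)
pr=lambda x,z,y=1.8:proj(c,c2w(x,y,z)).round(1)
print('bar closed',pr(-100.3,139.5),'bar tray3',pr(-103.3,139.5),'lever tip flat',pr(1,156.5),'at .2',pr(-68+69*.98-11*.2,145.5+69*.2+11*.98),'plate front0/3',pr(-110,128,60),pr(-113,128,60))
u,v=pr(-100.3,139.5).astype(int)
for du in (-11,-10,10,11): print(du,v-12,g[v-12:v+12,u+du].tolist())
u,v=pr(1,156.5).astype(int); print('tip',v-24,g[v-24:v+16,u].tolist())
u,v=pr(-110,128,60).astype(int); print('plate',v-10,g[v-10:v+24,u].tolist())
a=load('s0');b=snap('scene','s2')
d=cv2.absdiff(a['image'],b['image']).max(2); m=cv2.morphologyEx((d>50).astype('uint8'),cv2.MORPH_OPEN,np.ones((2,2)))
n,_,st,_=cv2.connectedComponentsWithStats(m); print([s.tolist() for s in st[1:] if s[4]>15])
```

```text
t 15.85 case [-55.1   0.9 254.3] dp [-0.9  5.1 -5.7] yaw -0.0 F [-0.1  1.2 -0.6] gap -0.3
bar closed [260.2 139.5] bar tray3 [260.2 136. ] lever tip flat [260.2 255.7] at .2 [260.2 259.5] plate front0/3 [325.9 127.2] [326.1 123.7]
-11 127 [154, 156, 155, 153, 154, 154, 154, 155, 122, 178, 224, 232, 234, 230, 228, 137, 119, 102, 98, 92, 69, 88, 64, 68]
-10 127 [243, 242, 241, 242, 241, 241, 241, 242, 237, 218, 243, 248, 247, 248, 252, 184, 165, 152, 171, 227, 231, 150, 71, 63]
10 127 [243, 242, 242, 242, 242, 243, 242, 243, 236, 185, 242, 223, 243, 244, 250, 187, 157, 160, 171, 231, 235, 209, 100, 85]
11 127 [135, 135, 137, 136, 135, 135, 136, 135, 89, 152, 245, 211, 223, 221, 245, 148, 100, 103, 83, 95, 99, 105, 80, 87]
tip 231 [255, 119, 38, 48, 47, 46, 49, 49, 48, 47, 47, 48, 49, 47, 48, 46, 46, 48, 48, 49, 46, 48, 47, 48, 46, 48, 47, 49, 47, 48, 47, 47, 47, 45, 53, 59, 60, 60, 61, 60]
plate 117 [189, 189, 195, 118, 54, 47, 48, 49, 47, 78, 83, 85, 85, 82, 82, 81, 81, 81, 84, 82, 82, 82, 81, 82, 82, 80, 81, 76, 74, 71, 58, 53, 51, 64]
[[172, 0, 7, 14, 53], [196, 0, 25, 13, 168], [232, 0, 7, 4, 19], [242, 0, 40, 22, 251], [206, 4, 39, 47, 1370], [181, 18, 21, 19, 90], [401, 47, 13, 23, 166], [229, 53, 2, 11, 22], [229, 65, 3, 8, 19], [392, 64, 8, 6, 29], [206, 71, 13, 13, 146], [399, 73, 5, 9, 36], [413, 72, 12, 5, 25], [428, 73, 6, 18, 58], [337, 81, 17, 33, 292], [230, 86, 3, 6, 17], [372, 87, 24, 19, 309], [335, 92, 9, 17, 83], [201, 94, 81, 123, 2176], [395, 102, 11, 8, 64], [385, 111, 16, 20, 138], [427, 114, 6, 4, 18], [424, 122, 88, 80, 1532], [344, 128, 15, 11, 80], [405, 138, 12, 7, 49], [354, 143, 18, 9, 89], [213, 173, 13, 8, 58], [208, 181, 22, 13, 109], [259, 208, 6, 14, 62], [266, 219, 24, 17, 136], [499, 224, 13, 24, 165], [394, 251, 16, 9, 81], [374, 258, 17, 9, 89], [403, 263, 17, 10, 95], [383, 271, 17, 10, 102]]
```

The bar is on its closed position (row 139, as predicted), and the plate edge fits a tray 0–1 mm out. The closed fingers hide the lever tip, so I'll back away for a clear check.

Call:
{"name": "jog_arm", "arguments": {
  "steps": [
    {"dp": [0, -40, -20], "jaw": 0, "yaw": 0},
    {"dp": [0, -80, -40], "jaw": 0, "yaw": 0},
    {"dp": [0, -120, -40], "jaw": 0, "yaw": 0},
    {"dp": [0, -150, -40], "jaw": 0, "yaw": 0},
    {"dp": [0, -150, -40], "jaw": 0, "yaw": 0},
    {"dp": [0, -150, -40], "jaw": 0, "yaw": 0}
  ]
}}

```text
t: 16.55
tcp_pos: [464.3, -42.6, 294.6]
tool_rot: [-180.0, -0.0, 84.9]
wrist_force: [0.5, -0.2, 0.4]
finger_gap: 0.1
```

Run:
```python
from h import *
b=snap('side','d3');a0=load('d0')['image'];s0=load('s0')['image'];s=snap('scene','s3')
def shift(A,B,box,pad=10):
    x0,y0,x1,y1=box; r=cv2.matchTemplate(B[y0-pad:y1+pad,x0-pad:x1+pad],A[y0:y1,x0:x1],cv2.TM_CCOEFF_NORMED); _,m,_,p=cv2.minMaxLoc(r); return round(m,3),p[0]-pad,p[1]-pad
print('side meter',shift(a0,b['image'],(238,300,306,340)),'driver',shift(a0,b['image'],(315,268,345,335)),'parts',shift(a0,b['image'],(162,130,210,162)))
print('scene meter',shift(s0,s['image'],(165,110,222,148)),'driver',shift(s0,s['image'],(138,132,175,180)),'parts',shift(s0,s['image'],(362,236,428,288)))
P=np.array([-68,145.5])
def tip(l,s=69,h=11): return P+s*np.array([np.cos(l),np.sin(l)])+h*np.array([-np.sin(l),np.cos(l)])
for n,c in (('side',b),('scene',s)):
    g=c['image'].min(2).astype(int)
    for l in (0,.1,.2,.4):
        e=tip(l);print(n,l,'tip',proj(c,c2w(e[0],1.5,e[1])).round(1))
    m=(g>120).astype('uint8'); x=proj(c,c2w(-50,1.5,145)).astype(int)
    sub=m[x[1]-25:x[1]+25,x[0]-30:x[0]+30]; nn,_,st,_=cv2.connectedComponentsWithStats(sub)
    print([(q[0]+x[0]-30,q[1]+x[1]-25,q[2],q[3],q[4]) for q in st[1:] if q[4]>4])
c=snap('wrist','w12')
g=c['image'].min(2)
for l in (0,.1,.2): e=tip(l);print('wrist tip',l,proj(c,c2w(e[0],1.8,e[1])).round(1))
u,v=proj(c,c2w(1,1.8,156.5)).astype(int); print(v-30,g[max(v-30,0):v+20,u].tolist())
print('bar',proj(c,c2w(-100.3,1.8,139.5)).round(1))
```

```text
side meter (0.999, 0, 0) driver (0.997, 0, 0) parts (0.628, 0, 0)
scene meter (0.999, 0, 0) driver (0.998, 0, 0) parts (0.699, 0, 0)
side 0 tip [294.8 183.5]
side 0.1 tip [294.4 182. ]
side 0.2 tip [293.9 180.6]
side 0.4 tip [292.1 178.1]
[(np.int64(260), np.int64(182), np.int32(37), np.int32(17), np.int32(318))]
scene 0 tip [209.2 190.8]
scene 0.1 tip [209.4 189. ]
scene 0.2 tip [209.7 187.1]
scene 0.4 tip [211.1 183. ]
[(np.int64(233), np.int64(170), np.int32(11), np.int32(10), np.int32(57)), (np.int64(208), np.int64(174), np.int32(29), np.int32(19), np.int32(203))]
wrist tip 0 [260.2 354.4]
wrist tip 0.1 [260.2 358.2]
wrist tip 0.2 [260.3 361.4]
324 [225, 225, 224, 224, 224, 224, 224, 224, 225, 225, 225, 230, 200, 76, 36, 42, 42, 39, 39, 39, 39, 40, 44, 42, 43, 42, 40, 43, 40, 40, 40, 42, 41, 41, 42, 42, 41, 41, 42, 41, 42, 42, 40, 42, 43, 39, 41, 41, 40, 41]
bar [260.2 269.5]
```

```bash
python3 -c "
from bench import env
print(env.close_job())"
```

```text
the job is handed in; nothing more can be done
None
```

I pushed the tray in by its handle onto the gasket, hooked the loop's crossbar under the keeper lip, and pressed the lever flat. Then I let go, backed clear and handed the job in at about 16.7 s; it gave no verdict.

**What the last checks showed:**
- **Crossbar:** it shows at its predicted closed position in the wrist view (row about 139, predicted 139.5).
- **Tray:** the front's edge fits a tray 0–1 mm out, but the camera calibration is only good to about 2 mm, so this does not by itself prove it is under 1.5 mm.
- **Lever:** when pressed, it stopped the fingers firmly at 153.4 mm height (flat face: 153.5). The side view agrees with it lying flat after release. In the wrist views the fingers hid its tip.
- **Meter and screwdriver:** neither moved (zero image shift, match 0.997 or better).
- **Parts tray:** zero image shift too, but the match was weaker (0.63–0.70). I take that as the arm's shadow having moved off it, and the arm only passed high above it.

**What went wrong on the way:** the crossbar first stuck on the keeper seat by friction while I pressed it down. I eased the downward load and it slid under the lip.

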